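Seat a gauge rod between bench centres and hold a sprung probe on its marked collar

TASK

Lay the gauge rod from its cradle in the V-rests between the two cones of the bench centres and slide the tailstock up until the rod is held fully home on both cones. Then take the probe from its block and hold it upright on top of the collar, its tip on the black line and its broad sides parallel to the rod, pressing lightly so that the sprung tip is about half pushed in. Finish while still holding it there, and leave the other tools alone.

Things in the scene. Friction and masses are not known exactly. Their poses are not given: they have to be found in the camera images.
- centres: Bench centres, the fixture in mid-bench: dark steel base 90 x 330 x 20 mm, fixed. y is the axis of the centres, from headstock to sliding tailstock; z up; origin on the bench under the seated rod's middle. Two steel cones (60 degrees, 14 mm at the root) face each other 90 mm up. The fixed headstock, a grey block 60 mm across, top at 120 mm, spans y -128 to -98 mm.
- rests (a point): Where the middle of the seated rod lies, midway between the V-rests, 90 mm up. The two V-rests of the centres, 54 mm either side along y (10 mm thick along y, V open upward about 34 mm wide), carry the rod with its axis 90 mm up, so that the tailstock can be slid up to it. Between them there is free room down to the base.
- head_tip (a point): Tip of the headstock's fixed cone, at y = -81.4 mm, height 90 mm.
- tail_tip (a point): Tip of the tailstock's cone, which points to the headstock; moves with the tailstock; at y = 131.4 mm, height 90 mm at joint value 0.
- tail_grip (a point): Point to grip on the tailstock: in the steel fin that stands on its block, 14 mm thick across the axis, 36 mm long along it, from 120 to 160 mm height; the point lies mid-fin at 145 mm height, at y = 170 mm at joint value 0. The block below is 60 mm across the axis by 45 mm along it.
- tail (a joint): Tailstock slide (m): 0 = fully back, grows along -y of the centres towards the headstock, stop at 0.058. Starts at 0 to 0.012 (at least 200 mm between the cone tips); about 0.050 with the rod seated on both cones. Friction, about 3 N, holds it where it is left; pushing the rod along its rests too takes about 5 to 10 N.
- rod: Steel gauge rod, 20 mm diameter, 180 mm long, about 0.55 kg; in its middle a collar 36 mm in diameter, 22 mm wide, with a narrow black line round it, the marked spot. Origin on the axis, mid-collar; y along the axis; same both ways round. Each end has a centre hole 10 mm wide, 12 mm deep (a cone goes 8.6 mm in). Starts level in the cradle, axis 50 mm above the bench.
- cradle: Pine cradle with two V-saddles at y = -54 and +54 mm, base 70 x 150 x 12 mm, origin on the bench under its middle, y along the rod. Stays put; on either side of the bench.
- stand: Pine block 70 x 70 x 50 mm with a 23 mm upright hole in which the probe stands; origin on the bench under its middle. Stays put; on the other side of the bench from the cradle.
- probe: Hand probe, 0.2 kg: grey box body 24 (x) x 44 (y) x 80 (z) mm with a dark nose 18 mm in diameter reaching 18 mm below it and a sprung steel tip. Origin at the centre of the box's underside, z up along it; x is square to the two broad 44 mm faces. It starts upright in the stand with its underside on the stand's top (50 mm high).
- tip (a point): Lowest point of the probe's sprung ball tip (10 mm ball), on the probe's axis, 36 mm below its origin when out; moves up with the tip.
- plunger (a joint): How far the probe's tip is pushed in (m): 0 = out, 0.012 = bottomed. Spring: about 1.6 N to start, 4 N at half (0.006), 6.4 N at the bottom.
- spanner: Blue spanner 170 mm long lying near the robot, origin under it. Leave alone.
- ratchet: Cast steel ratchet handle about 215 mm long, lying beyond the centres. Leave alone.
- washer_a: Steel washer 44 mm across, 5 mm thick, beyond the centres to the right. Leave alone.
- washer_b: Dark washer 44 mm across, 5 mm thick, near the robot. Leave alone.
- hammer_head: Black rubber hammer head 52 mm in diameter, 90 mm long, lying at the far left. Leave alone.
- socket: Steel socket 32 mm in diameter, 38 mm high, standing left beyond the tailstock. Leave alone.
- bolt: Hex bolt standing on its head, 34 mm across, 72 mm high, far right. Leave alone.
Not all that is in view belongs to the job. There is more than one size of the probe; the one meant has the size given above. What is shaped like the rod but blue is not meant.

How it is judged:
By the outcome, as a careful person would: the job done as asked, in the order asked, and still so for the second after the job is handed in, while the arm keeps its last pose, push and grip.
It also fails if it takes over 67 s, if anything falls off the work surface, if the arm or the gripper's body presses on something with over 40 N, if the wrist force passes 120 N, or if a joint passes its speed limit or range.

ROBOT

A 6-joint arm with a two-finger parallel gripper is mounted at the origin on the work surface. World frame = base frame: x ahead of the robot, y to its left, z up, the work surface at z = 0. Lengths are in m, angles in rad, forces in N, time in s.
With the tool pointing down it reaches from about 0.3 to 0.75 m from the base axis. Payload 8.5 kg.
Tool frame: the origin (TCP) lies at the very end of the fingers, on their centre line; the grasp point (between the pads) lies 19 mm behind it; z points along the fingers, y is the line along which they close (so a half turn about z gives the same grasp; the last joint's range is limited). The gripper opens to 88 mm and grips with 3 to 60 N. Pads are 18 mm wide; open, the fingers measure 123 mm over their backs; the gripper's body (75 mm by 187 mm) begins 45 mm behind the grasp point.
Start: joints at [0.942, 0.381, 1.297, -0, 1.464, -0.215], TCP at [0.221, 0.504, 0.239] pointing down, gripper open.
Joint ranges: [-3.11, 3.11], [-0.89, 2.33], [0.22, 2.48], [-1.42, 4.56], [0.17, 2.85], [-2.88, 2.88]. Speed limits (rad/s): [2.39, 2.39, 3.14, 3.14, 3.14, 3.14].

INTERFACE

Orientations are given as [roll, pitch, yaw] about the fixed x, y, z axes, in that order (R = Rz(yaw) Ry(pitch) Rx(roll)).
In Python, from plant import manip gives the robot as it stands.
- The arm moves only by the tool move_arm, never from a script. Its argument "commands" is a list of rows, each an object of numbers: "jaw": the closure, from -1 (fully open) to 1 (shut), so that 0 is half open; "dx", "dy", "dz": the shift along the tool's x, y, z in cm; "twist": the turn about the tool's z in degrees. A call has 1 to 20 rows; each row shifts and turns the commanded pose from where the row before left it, along the tool's axes as they then stand; what a row does not reach is not made up. A row lasts 1/10 s, in which the tool goes at most 50 mm and 8.59 degrees, less where a joint would pass 70% of its speed; a pose out of reach is approached as far as the arm can. A call with a gripper value outside its range is refused whole. The fingers move at their own pace and stop on an object; "force" is the grip in N (left out, the last holds). Time passes only in rows, so rows that do not move let the fingers close. It gives the time, the measured TCP pose, the force, the opening and the grip force at its end, in the units of the state.
- manip.state(): the state, without advancing time (a new reading comes with each control period).
- manip.capture(name): name is "scene" or "top" or "wrist"; returns (picture, depth): 384x512x3 uint8, blue, green, red; 384x512 float32, m along the optical axis (not along the pixel's ray), 0 where there is no reading.
- manip.camera_params(name): a dict with "fx", "fy", "cx", "cy" (pixels), "camera_from_world" (4x4, takes a point from world to camera coordinates); the wrist camera has in their place "mount" (4x4, takes a point from camera to tool coordinates, whose origin is the TCP and whose axes are the flange's). Camera axes: x right, y down, z forward; pixel columns grow to the right and rows downward; lengths in m; the calibration is good to about 2 mm. The wrist camera is an equidistant fisheye: a pixel r from the principal point sees the ray r / f radians off the axis. A picture is of the moment at which its call begins: read the wrist's pose just before it. camera_params takes no time and is no camera call.
- manip.sign_off(): hands the job in; it is judged then, once.
The state is a dict: "t": time; "joint_positions": joint angles; "joint_vel": joint speeds; "joint_torque": joint torques, N m; "ee_pos": TCP position; "tool_rot": TCP orientation; "force": force on the tool from outside, world axes, zero at the start; "moment": the same for the moment, N m; "finger_gap": opening from 0.0 (shut) to 1.0 (fully open); "grasp_force": force on a finger pad.
Only numpy, scipy, OpenCV 4.12 (cv2) and the standard library are available. Lean on these libraries where they do the work, as an engineer would, in place of code of your own. Each camera call takes 0.05 s, during which the arm holds its last target. There are 200 camera calls.

## Working session

There is one attempt and no reset: what is moved stays moved. The work goes in short steps, Python scripts to look and compute and a tool call to move; the robot and the scene stay as the last step left them, time stands still between calls to the robot, and variables do not carry over. Pictures are saved under pics/ and viewed, at most 10 in all, crops included, and the job is handed in when it is done.

Besides the shell and the picture viewer there is one more tool, called after "Emit:" as name([rows], argument=value, ...), one row to a line, values as JSON. move_arm: Moves the arm, as the interface text tells. Its arguments: {"type":"object","properties":{"commands":{"type":"array"},"force":{"type":"number"}},"required":["commands"]}

```bash
mkdir -p pics; ls; python3 - <<'E'
from plant import manip
import cv2,numpy as np
s=manip.state();print({k:np.round(v,3).tolist() for k,v in s.items()})
for n in("scene","top"):
    p,d=manip.capture(n);np.savez(f"pics/{n}0.npz",p=p,d=d)
    cv2.imwrite(f"pics/{n}0.png",cv2.resize(p,(800,600),interpolation=cv2.INTER_CUBIC))
    c=manip.camera_params(n);print(n,{k:np.round(v,3).tolist() for k,v in c.items()})
print(manip.camera_params("wrist"))
E
```

```text
pics
{'t': 0.0, 'joint_positions': [0.942, 0.381, 1.298, 0.0, 1.464, -0.215], 'joint_vel': [-0.0, -0.002, -0.0, 0.001, -0.001, -0.002], 'joint_torque': [-0.001, -43.791, -22.456, 0.071, 0.035, -0.0], 'ee_pos': [0.221, 0.503, 0.238], 'tool_rot': [-3.14, -0.0, 2.728], 'force': [-0.032, -0.257, 0.338], 'moment': [-0.036, 0.004, -0.005], 'grasp_force': 0.0, 'finger_gap': 1.003}
scene {'fx': 377.966, 'fy': 377.966, 'cx': 255.869, 'cy': 184.072, 'camera_from_world': [[0.544, 0.839, -0.017, -0.249], [0.542, -0.366, -0.757, -0.241], [-0.641, 0.403, -0.654, 1.495], [0.0, 0.0, 0.0, 1.0]]}
top {'fx': 485.625, 'fy': 485.625, 'cx': 255.006, 'cy': 196.171, 'camera_from_world': [[-0.016, -1.0, -0.003, -0.019], [-0.989, 0.016, -0.147, 0.58], [0.147, 0.001, -0.989, 1.634], [0.0, 0.0, 0.0, 1.0]]}
{'fx': 297.3186396354542, 'fy': 297.3186396354542, 'cx': 263.8183748555552, 'cy': 195.99270243948496, 'mount': array([[ 2.35517267e-04, -9.65240591e-01, -2.61362861e-01,
         6.72498521e-02],
       [ 9.99999972e-01,  2.29808333e-04,  5.24057974e-05,
         1.04253576e-03],
       [ 9.47916061e-06, -2.61362866e-01,  9.65240619e-01,
        -1.46627968e-01],
       [ 0.00000000e+00,  0.00000000e+00,  0.00000000e+00,
         1.00000000e+00]])}
```

View pics/scene0.png

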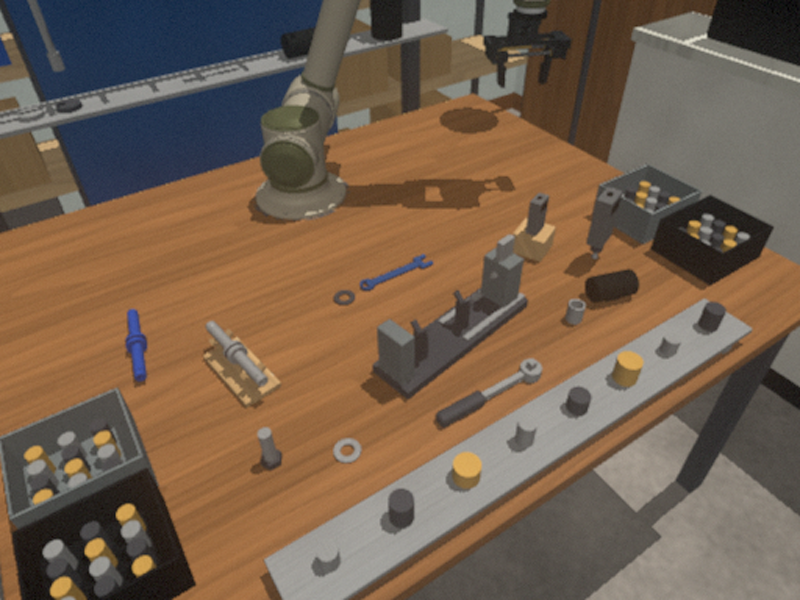

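View pics/top0.png

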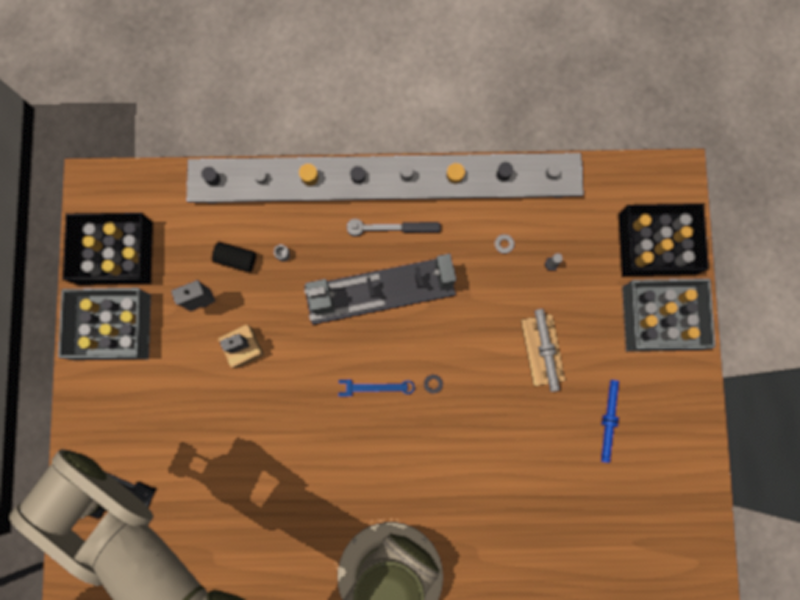

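The scene view shows the grey rod in the pine cradle at (237,352) and the centres at (455,320). In the top view the rod is at (547,350), the headstock at (447,270) and the tailstock at (318,295).

- **Rod candidates (top view):** grey (547,350) and blue (610,420). The grey one in the cradle is meant.
- **Probe candidates (top view):** (235,343) in the pine block and the larger (193,294), which is not in the block. The one in the block fits. I'll check its size with depth.

```bash
cat > h.py <<'E'
import numpy as np,cv2
from plant import manip
from scipy.spatial.transform import Rotation as Ro
def Tw(s=None):
    s=s or manip.state();T=np.eye(4);T[:3,:3]=Ro.from_euler('xyz',s['tool_rot']).as_matrix();T[:3,3]=s['ee_pos'];return T
def cloud(n,d,c=None,T=None):
    c=c or manip.camera_params(n);v,u=np.mgrid[:384,:512].astype(float)
    x=(u-c['cx'])/c['fx'];y=(v-c['cy'])/c['fy']
    if 'mount' in c:
        r=np.hypot(x,y)+1e-9;k=np.tan(np.minimum(r,1.5))/r;x,y=x*k,y*k;M=T@c['mount']
    else: M=np.linalg.inv(c['camera_from_world'])
    P=np.stack([x*d,y*d,d,np.ones_like(d)],-1)@M.T
    P=P[...,:3];P[d<=0]=np.nan;return P
def proj(n,X,T=None):
    c=manip.camera_params(n);X=np.atleast_2d(X)
    M=np.linalg.inv(T@c['mount']) if 'mount' in c else c['camera_from_world']
    q=X@M[:3,:3].T+M[:3,3]
    if 'mount' in c:
        rr=np.hypot(q[:,0],q[:,1]);k=np.arctan2(rr,q[:,2])/(rr+1e-12);xy=q[:,:2]*k[:,None]
    else: xy=q[:,:2]/q[:,2:]
    return xy*[c['fx'],c['fy']]+[c['cx'],c['cy']]
def rect(P,box,z):
    m=(P[...,0]>box[0])&(P[...,0]<box[1])&(P[...,1]>box[2])&(P[...,1]<box[3])&(P[...,2]>z[0])&(P[...,2]<z[1])
    Q=P[m];(c,s,a)=cv2.minAreaRect((Q[:,:2]*1000).astype(np.float32)) if len(Q)>3 else ((0,0),(0,0),0)
    return len(Q),np.round(c,1),np.round(s,1),round(a,1),np.round(np.median(Q[:,2])*1000,1) if len(Q) else None,np.round(Q.mean(0)*1000,1) if len(Q) else None
E
python3 - <<'E'
from h import *
Z={n:np.load(f"pics/{n}0.npz") for n in("scene","top")}
C={n:cloud(n,Z[n]['d']) for n in Z}
k=512/800
for n,pts in {'top':dict(rod1=(541,313),rodm=(547,350),rod2=(555,386),probe=(233,342),stand=(250,352),head=(446,262),tail=(318,287),cone=(330,285),bigprobe=(188,292),table=(500,450)),
 'scene':dict(rod1=(214,328),rodm=(235,350),rod2=(262,378),probe=(539,200),stand=(535,240),head=(395,328),tail=(505,243),bigprobe=(606,195))}.items():
    for a,(u,v) in pts.items(): print(n,a,np.round(C[n][int(v*k),int(u*k)],3))
for n in C:
    P=C[n]
    print(n,'head',rect(P,(.5,.75,-.2,-.0),(.110,.13)))
    print(n,'tail',rect(P,(.5,.75,.07,.3),(.110,.13)))
    print(n,'fin',rect(P,(.5,.75,.07,.3),(.145,.17)))
    print(n,'probe',rect(P,(.4,.6,.25,.42),(.118,.14)))
    print(n,'stand',rect(P,(.4,.6,.25,.42),(.044,.056)))
    print(n,'rod',rect(P,(.35,.65,-.4,-.2),(.05,.08)))
    print(n,'collar',rect(P,(.35,.65,-.4,-.2),(.0635,.08)))
E
```

```text
top rod1 [ 0.559 -0.338  0.059]
top rodm [ 0.476 -0.347  0.066]
top rod2 [ 0.399 -0.362  0.057]
top probe [0.5   0.317 0.135]
top stand [0.484 0.298 0.049]
top head [ 0.665 -0.13   0.115]
top tail [0.614 0.143 0.122]
top cone [0.636 0.126 0.018]
top bigprobe [0.601 0.405 0.165]
top table [nan nan nan]
scene rod1 [ 0.407 -0.363  0.057]
scene rodm [ 0.49  -0.353  0.064]
scene rod2 [ 0.564 -0.337  0.057]
scene probe [0.501 0.313 0.127]
scene stand [0.521 0.3   0.046]
scene head [ 0.638 -0.126  0.116]
scene tail [0.603 0.134 0.156]
scene bigprobe [0.593 0.401 0.158]
scene head (238, array([ 650.5, -133.1]), array([60. , 32.1]), 9.8, np.float64(117.0), array([ 653. , -134.6,  116.7]))
scene tail (207, array([568.5, 211.9]), array([ 63.9, 212.1]), 21.7, np.float64(117.3), array([597.9, 146.1, 117.7]))
scene fin (69, array([598.8, 138. ]), array([14.6, 38.5]), 8.2, np.float64(155.4), array([600.1, 135.6, 154.3]))
scene probe (87, array([544.6, 341.1]), array([127.3,  44.1]), 27.3, np.float64(127.0), array([511.4, 321.1, 126.4]))
scene stand (204, array([535. , 333.5]), array([150.3,  74.2])
[... 412 characters left out ...]
]))
top tail (182, array([596.7, 140.4]), array([60.8, 45.2]), 10.2, np.float64(119.8), array([594.1, 139. , 120. ]))
top fin (53, array([596.6, 140.4]), array([14.8, 36. ]), 6.8, np.float64(158.4), array([596.2, 139.6, 158.7]))
top probe (136, array([539.2, 354.1]), array([143.6,  49.4]), 40.9, np.float64(129.8), array([516.2, 335.6, 129.2]))
top stand (237, array([531.9, 342.7]), array([159.2,  76.5]), 32.4, np.float64(49.2), array([497.1, 316.5,  49.3]))
top rod (344, array([ 477.3, -349.1]), array([178.9,  40.6]), 9.6, np.float64(58.2), array([ 476.5, -349.2,   58.8]))
top collar (64, array([ 477.1, -348.9]), array([172.6,  27. ]), 14.3, np.float64(65.7), array([ 475.5, -350.3,   66.5]))
```

```bash
python3 - <<'E'
from h import *
Z={n:np.load(f"pics/{n}0.npz") for n in("scene","top")}
for n in Z:
    P=cloud(n,Z[n]['d'])
    print(n,'probe',rect(P,(.44,.535,.25,.36),(.110,.14)))
    print(n,'stand',rect(P,(.42,.56,.25,.37),(.042,.056)))
    print(n,'big',rect(P,(.535,.68,.34,.46),(.13,.2)))
p=Z['top']['p'];a=p[170:245,105:180];b=p[190:300,325:405]
s=Z['scene']['p'];c=s[110:180,330:400]
f=lambda i:cv2.resize(i,(260,300*260//260),interpolation=cv2.INTER_CUBIC)
cv2.imwrite('pics/crop1.png',np.hstack([f(a),f(b),f(c)]))
E
```

```text
scene probe (108, array([499.3, 318. ]), array([24.2, 47.5]), 20.6, np.float64(124.9), array([503.1, 312.9, 122.6]))
scene stand (217, array([498.9, 316.7]), array([70.7, 74.2]), 25.0, np.float64(47.0), array([506.1, 311.8,  47.3]))
scene big (219, array([600.7, 404.1]), array([33.8, 63.7]), 19.9, np.float64(154.9), array([606.4, 395.4, 150.1]))
top probe (115, array([497.6, 320.5]), array([25.2, 44.7]), 18.5, np.float64(128.9), array([496.8, 319.2, 127.8]))
top stand (248, array([497.5, 320.6]), array([71.7, 71.3]), 24.7, np.float64(48.9), array([493.8, 314. ,  48.8]))
top big (245, array([598.7, 406.3]), array([35.9, 62.2]), 20.6, np.float64(158.0), array([597.6, 403.9, 155.6]))
```

View pics/crop1.png

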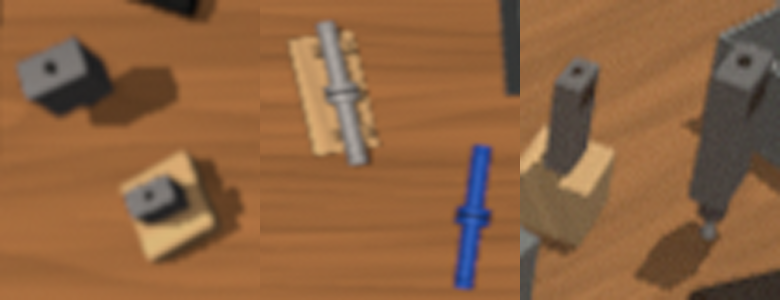

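The crop shows the intended probe in the pine block (155,195), its top 25x45 mm. The other probe, at (65,75), measures 36x62 mm. The grey rod lies in the cradle (343,92) and the blue decoy at (472,218). I'll now go above the rod.

```bash
cat >> h.py <<'E'
def go(x,y,z,yawdeg):
    s=manip.state();T=Tw(s);d=T[:3,:3].T@(np.array([x,y,z])-T[:3,3])*100
    yaw=np.degrees(np.arctan2(T[1,0],T[0,0]));tw=-((yawdeg-yaw+180)%360-180)
    print('t',round(s['t'],2),'pos',np.round(s['ee_pos'],4),'yaw',round(yaw,2),'need d cm',np.round(d,2),'twist after',round(tw,2),'F',np.round(s['force'],1),'gap',round(s['finger_gap']*88,1))
E
python3 -c "
from h import *
go(.478,-.35,.22,9)"
```

```text
t 0.1 pos [0.221  0.5034 0.2382] yaw 156.29 need d cm [-57.84 -67.8    1.89] twist after 147.29 F [ 0.6 -0.8  0.2] gap 87.8
```

Emit:
move_arm([
  {"jaw": -1,"dx": -2.9,"dy": -3.4,"dz": 0.1},
  {"jaw": -1,"dx": -2.9,"dy": -3.4,"dz": 0.1},
  {"jaw": -1,"dx": -2.9,"dy": -3.4,"dz": 0.1},
  {"jaw": -1,"dx": -2.9,"dy": -3.4,"dz": 0.1},
  {"jaw": -1,"dx": -2.9,"dy": -3.4,"dz": 0.1},
  {"jaw": -1,"dx": -2.9,"dy": -3.4,"dz": 0.1},
  {"jaw": -1,"dx": -2.9,"dy": -3.4,"dz": 0.1},
  {"jaw": -1,"dx": -2.9,"dy": -3.4,"dz": 0.1},
  {"jaw": -1,"dx": -2.9,"dy": -3.4,"dz": 0.1},
  {"jaw": -1,"dx": -2.9,"dy": -3.4,"dz": 0.1},
  {"jaw": -1,"dx": -2.9,"dy": -3.4,"dz": 0.1},
  {"jaw": -1,"dx": -2.9,"dy": -3.4,"dz": 0.1},
  {"jaw": -1,"dx": -2.9,"dy": -3.4,"dz": 0.1},
  {"jaw": -1,"dx": -2.9,"dy": -3.4,"dz": 0.1},
  {"jaw": -1,"dx": -2.9,"dy": -3.4,"dz": 0.1},
  {"jaw": -1,"dx": -2.9,"dy": -3.4,"dz": 0.1},
  {"jaw": -1,"dx": -2.9,"dy": -3.4,"dz": 0.1},
  {"jaw": -1,"dx": -2.9,"dy": -3.4,"dz": 0.1},
  {"jaw": -1,"dx": -2.9,"dy": -3.4,"dz": 0.1},
  {"jaw": -1,"dx": -2.9,"dy": -3.4,"dz": 0.1},
])

```text
schema error: expected keys jaw, dx, dy, dz, twist
```

Emit:
move_arm([
  {"jaw": -1,"twist": 8.2},
  {"jaw": -1,"twist": 8.2},
  {"jaw": -1,"twist": 8.2},
  {"jaw": -1,"twist": 8.2},
  {"jaw": -1,"twist": 8.2},
  {"jaw": -1,"twist": 8.2},
  {"jaw": -1,"twist": 8.2},
  {"jaw": -1,"twist": 8.2},
  {"jaw": -1,"twist": 8.2},
  {"jaw": -1,"twist": 8.2},
  {"jaw": -1,"twist": 8.2},
  {"jaw": -1,"twist": 8.2},
  {"jaw": -1,"twist": 8.2},
  {"jaw": -1,"twist": 8.2},
  {"jaw": -1,"twist": 8.2},
  {"jaw": -1,"twist": 8.2},
  {"jaw": -1,"twist": 8.2},
  {"jaw": -1,"twist": 8.2},
  {"jaw": -1},
])

```text
schema error: expected keys jaw, dx, dy, dz, twist
```

```bash
cat >> h.py <<'E'
def look(name):
    T=Tw();p,d=manip.capture('wrist');np.savez(f'pics/{name}.npz',p=p,d=d,T=T);return T,p,d,cloud('wrist',d,T=T)
E
python3 - <<'E'
from h import *
go(.478,-.35,.22,9)
T,p,d,P=look('w1')
cv2.imwrite('pics/w1.png',cv2.resize(p,(800,600)))
print(rect(P,(.35,.65,-.45,-.25),(.05,.08)),rect(P,(.35,.65,-.45,-.25),(.0625,.08)))
m=(P[...,2]>.05)&(P[...,2]<.08)&(P[...,0]>.35)&(P[...,0]<.6)&(P[...,1]>-.45)&(P[...,1]<-.25)
Q=P[m];q=Q[:,:2]-Q[:,:2].mean(0);w,v=np.linalg.eigh(q.T@q);print(np.degrees(np.arctan2(v[1,1],v[0,1])),(q@v[:,1]).min(),(q@v[:,1]).max(),Q.mean(0))
print(proj('wrist',[[.478,-.35,.05],[.478,-.35,.068]],T)*800/512)
E
```

```text
t 0.1 pos [0.221  0.5034 0.2382] yaw 156.29 need d cm [-57.84 -67.8    1.89] twist after 147.29 F [ 0.6 -0.8  0.2] gap 87.8
(0, array([0, 0]), array([0, 0]), 0, None, None) (0, array([0, 0]), array([0, 0]), 0, None, None)<stdin>:7: RuntimeWarning: Mean of empty slice.
  ret = um.true_divide(
Traceback (most recent call last):
ValueError: zero-size array to reduction operation minimum which has no identity
```

View pics/w1.png

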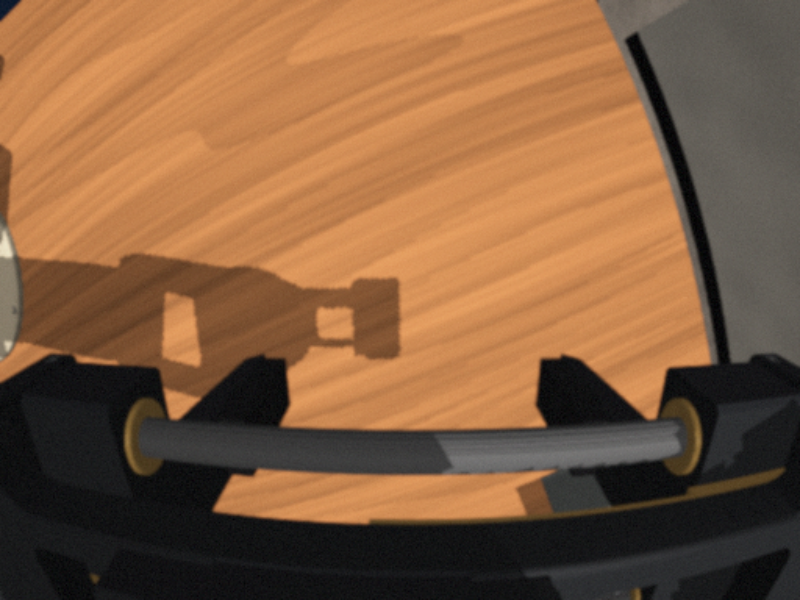

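The moves were refused because every row needs all five keys. This picture only shows the fingers at (270,400) and (560,400) over the empty bench. I'll send them again.

Emit:
move_arm([
  {"jaw": -1,"dx": -2.9,"dy": -3.4,"dz": 0.1,"twist": 0},
  {"jaw": -1,"dx": -2.9,"dy": -3.4,"dz": 0.1,"twist": 0},
  {"jaw": -1,"dx": -2.9,"dy": -3.4,"dz": 0.1,"twist": 0},
  {"jaw": -1,"dx": -2.9,"dy": -3.4,"dz": 0.1,"twist": 0},
  {"jaw": -1,"dx": -2.9,"dy": -3.4,"dz": 0.1,"twist": 0},
  {"jaw": -1,"dx": -2.9,"dy": -3.4,"dz": 0.1,"twist": 0},
  {"jaw": -1,"dx": -2.9,"dy": -3.4,"dz": 0.1,"twist": 0},
  {"jaw": -1,"dx": -2.9,"dy": -3.4,"dz": 0.1,"twist": 0},
  {"jaw": -1,"dx": -2.9,"dy": -3.4,"dz": 0.1,"twist": 0},
  {"jaw": -1,"dx": -2.9,"dy": -3.4,"dz": 0.1,"twist": 0},
  {"jaw": -1,"dx": -2.9,"dy": -3.4,"dz": 0.1,"twist": 0},
  {"jaw": -1,"dx": -2.9,"dy": -3.4,"dz": 0.1,"twist": 0},
  {"jaw": -1,"dx": -2.9,"dy": -3.4,"dz": 0.1,"twist": 0},
  {"jaw": -1,"dx": -2.9,"dy": -3.4,"dz": 0.1,"twist": 0},
  {"jaw": -1,"dx": -2.9,"dy": -3.4,"dz": 0.1,"twist": 0},
  {"jaw": -1,"dx": -2.9,"dy": -3.4,"dz": 0.1,"twist": 0},
  {"jaw": -1,"dx": -2.9,"dy": -3.4,"dz": 0.1,"twist": 0},
  {"jaw": -1,"dx": -2.9,"dy": -3.4,"dz": 0.1,"twist": 0},
  {"jaw": -1,"dx": -2.9,"dy": -3.4,"dz": 0.1,"twist": 0},
  {"jaw": -1,"dx": -2.9,"dy": -3.4,"dz": 0.1,"twist": 0},
])

```text
t: 2.15
ee_pos: [0.4789, -0.354, 0.2184]
tool_rot: [3.141, -0.0, 2.728]
force: [0.6, 1.2, 0.3]
finger_gap: 1.002
grasp_force: 0.0
```

Emit:
move_arm([
  {"jaw": -1,"dx": 0,"dy": 0,"dz": 0,"twist": 8.2},
  {"jaw": -1,"dx": 0,"dy": 0,"dz": 0,"twist": 8.2},
  {"jaw": -1,"dx": 0,"dy": 0,"dz": 0,"twist": 8.2},
  {"jaw": -1,"dx": 0,"dy": 0,"dz": 0,"twist": 8.2},
  {"jaw": -1,"dx": 0,"dy": 0,"dz": 0,"twist": 8.2},
  {"jaw": -1,"dx": 0,"dy": 0,"dz": 0,"twist": 8.2},
  {"jaw": -1,"dx": 0,"dy": 0,"dz": 0,"twist": 8.2},
  {"jaw": -1,"dx": 0,"dy": 0,"dz": 0,"twist": 8.2},
  {"jaw": -1,"dx": 0,"dy": 0,"dz": 0,"twist": 8.2},
  {"jaw": -1,"dx": 0,"dy": 0,"dz": 0,"twist": 8.2},
  {"jaw": -1,"dx": 0,"dy": 0,"dz": 0,"twist": 8.2},
  {"jaw": -1,"dx": 0,"dy": 0,"dz": 0,"twist": 8.2},
  {"jaw": -1,"dx": 0,"dy": 0,"dz": 0,"twist": 8.2},
  {"jaw": -1,"dx": 0,"dy": 0,"dz": 0,"twist": 8.2},
  {"jaw": -1,"dx": 0,"dy": 0,"dz": 0,"twist": 8.2},
  {"jaw": -1,"dx": 0,"dy": 0,"dz": 0,"twist": 8.2},
  {"jaw": -1,"dx": 0,"dy": 0,"dz": 0,"twist": 8.2},
  {"jaw": -1,"dx": 0,"dy": 0,"dz": 0,"twist": 8},
  {"jaw": -1,"dx": 0,"dy": 0,"dz": 0,"twist": 0},
])

```text
t: 4.05
ee_pos: [0.4787, -0.3522, 0.2185]
tool_rot: [-3.141, 0.0, 0.154]
force: [-0.1, -0.6, 0.8]
finger_gap: 0.999
grasp_force: 0.0
```

```bash
python3 - <<'E'
from h import *
go(.478,-.35,.22,9)
T,p,d,P=look('w2')
cv2.imwrite('pics/w2.png',cv2.resize(p,(800,600)))
print(rect(P,(.35,.65,-.45,-.25),(.05,.08)),rect(P,(.35,.65,-.45,-.25),(.0625,.08)))
m=(P[...,2]>.055)&(P[...,2]<.08)&(P[...,0]>.35)&(P[...,0]<.6)&(P[...,1]>-.45)&(P[...,1]<-.25)
Q=P[m];q=Q[:,:2]-Q[:,:2].mean(0);w,v=np.linalg.eigh(q.T@q);print(np.degrees(np.arctan2(v[1,1],v[0,1])),(q@v[:,1]).min(),(q@v[:,1]).max(),Q.mean(0))
print(proj('wrist',[[.478,-.35,.05],[.478,-.35,.068]],T)*800/512)
E
```

```text
t 4.05 pos [ 0.4787 -0.3522  0.2185] yaw 8.82 need d cm [-0.03 -0.23 -0.15] twist after -0.18 F [-0.1 -0.6  0.8] gap 88.0
(3621, array([ 478.2, -347.6]), array([179.4,  42. ]), 8.4, np.float64(59.3), array([ 483.2, -346.9,   59. ])) (516, array([ 505.1, -343.2]), array([76. , 28.2]), 9.2, np.float64(67.0), array([ 478.6, -347.5,   66.6]))
-171.41590176442392 -0.08482327938007772 0.09420051185108705 [ 0.48263094 -0.34700616  0.06038016]
[[410.58044211 281.37444693]
 [410.46111063 287.16869212]]
```

View pics/w2.png

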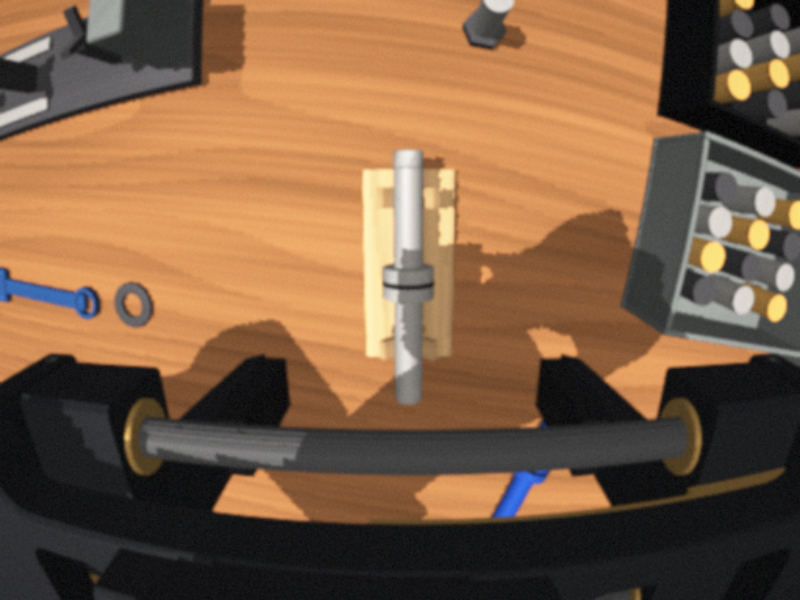

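The wrist picture shows the rod along (408,155)-(408,400), with the collar and its line at (408,285). That puts it at about (0.478, -0.3485), consistent with the top view. Next I go down and grip the collar.

Emit:
move_arm([
  {"jaw": -1,"dx": 0,"dy": -0.38,"dz": 3,"twist": 0},
  {"jaw": -1,"dx": 0,"dy": 0,"dz": 4,"twist": 0},
  {"jaw": -1,"dx": 0,"dy": 0,"dz": 4,"twist": 0},
  {"jaw": -1,"dx": 0,"dy": 0,"dz": 3,"twist": 0},
  {"jaw": -1,"dx": 0,"dy": 0,"dz": 2.5,"twist": 0},
  {"jaw": -1,"dx": 0,"dy": 0,"dz": 1.5,"twist": 0},
  {"jaw": -1,"dx": 0,"dy": 0,"dz": 0.75,"twist": 0},
  {"jaw": 1,"dx": 0,"dy": 0,"dz": 0,"twist": 0},
  {"jaw": 1,"dx": 0,"dy": 0,"dz": 0,"twist": 0},
  {"jaw": 1,"dx": 0,"dy": 0,"dz": 0,"twist": 0},
  {"jaw": 1,"dx": 0,"dy": 0,"dz": 0,"twist": 0},
  {"jaw": 1,"dx": 0,"dy": 0,"dz": 0,"twist": 0},
  {"jaw": 1,"dx": 0,"dy": 0,"dz": 0,"twist": 0},
  {"jaw": 1,"dx": 0,"dy": 0,"dz": 0,"twist": 0},
  {"jaw": 1,"dx": 0,"dy": 0,"dz": 0,"twist": 0},
  {"jaw": 1,"dx": 0,"dy": 0,"dz": 0,"twist": 0},
], force=40)

```text
t: 5.7
ee_pos: [0.4783, -0.3489, 0.0314]
tool_rot: [3.141, -0.0, 0.155]
force: [0.5, -3.1, 0.7]
finger_gap: 0.387
grasp_force: 39.9
```

Emit:
move_arm([
  {"jaw": 1,"dx": 0,"dy": 0,"dz": -1,"twist": 0},
  {"jaw": 1,"dx": 0,"dy": 0,"dz": -2,"twist": 0},
  {"jaw": 1,"dx": 0,"dy": 0,"dz": -3,"twist": 0},
  {"jaw": 1,"dx": 0,"dy": 0,"dz": -4,"twist": 0},
  {"jaw": 1,"dx": 0,"dy": 0,"dz": -4,"twist": 0},
  {"jaw": 1,"dx": 0,"dy": 0,"dz": -4,"twist": 0},
  {"jaw": 1,"dx": 1,"dy": -1.6,"dz": -3,"twist": 0},
  {"jaw": 1,"dx": 2,"dy": -3.2,"dz": 0,"twist": 0},
  {"jaw": 1,"dx": 2,"dy": -3.2,"dz": 0,"twist": 0},
  {"jaw": 1,"dx": 2,"dy": -3.2,"dz": 0,"twist": 0},
  {"jaw": 1,"dx": 2,"dy": -3.2,"dz": 0,"twist": 0},
  {"jaw": 1,"dx": 2,"dy": -3.2,"dz": 0,"twist": 0},
  {"jaw": 1,"dx": 2,"dy": -3.2,"dz": 0,"twist": 0},
  {"jaw": 1,"dx": 2,"dy": -3.2,"dz": 0,"twist": 0},
  {"jaw": 1,"dx": 2,"dy": -3.2,"dz": 0,"twist": 0},
  {"jaw": 1,"dx": 1.8,"dy": -3.2,"dz": 0,"twist": 0},
  {"jaw": 1,"dx": 1,"dy": -1.7,"dz": 0,"twist": 0},
  {"jaw": 1,"dx": 0,"dy": 0,"dz": 0,"twist": 0},
])

```text
t: 7.5
ee_pos: [0.6239, 0.0022, 0.2407]
tool_rot: [-3.14, 0.002, 0.159]
force: [0.1, -0.5, -5.3]
finger_gap: 0.388
grasp_force: 40.1
```

Emit:
move_arm([
  {"jaw": 1,"dx": 0,"dy": 0,"dz": 0,"twist": -4},
  {"jaw": 1,"dx": 0,"dy": 0,"dz": 0,"twist": -8},
  {"jaw": 1,"dx": 0,"dy": 0,"dz": 0,"twist": -8},
  {"jaw": 1,"dx": 0,"dy": 0,"dz": 0,"twist": -8},
  {"jaw": 1,"dx": 0,"dy": 0,"dz": 0,"twist": -8},
  {"jaw": 1,"dx": 0,"dy": 0,"dz": 0,"twist": -8},
  {"jaw": 1,"dx": 0,"dy": 0,"dz": 0,"twist": -8},
  {"jaw": 1,"dx": 0,"dy": 0,"dz": 0,"twist": -8},
  {"jaw": 1,"dx": 0,"dy": 0,"dz": 0,"twist": -8},
  {"jaw": 1,"dx": 0,"dy": 0,"dz": 0,"twist": -8},
  {"jaw": 1,"dx": 0,"dy": 0,"dz": 0,"twist": -8},
  {"jaw": 1,"dx": 0,"dy": 0,"dz": 0,"twist": -8},
  {"jaw": 1,"dx": 0,"dy": 0,"dz": 0,"twist": 0},
  {"jaw": 1,"dx": 0,"dy": 0,"dz": 0,"twist": 0},
])

```text
t: 8.9
ee_pos: [0.6237, -0.0012, 0.2411]
tool_rot: [-3.141, -0.0, 1.757]
force: [-0.2, -0.5, -5.5]
finger_gap: 0.388
grasp_force: 40.1
```

```bash
python3 - <<'E'
from h import *
go(.624,-.001,.24,100.8)
T,p,d,P=look('w3')
cv2.imwrite('pics/w3.png',cv2.resize(p,(800,600)))
print('head',rect(P,(.5,.75,-.2,-.08),(.112,.128)));print('tail',rect(P,(.5,.75,.1,.2),(.112,.128)));print('fin',rect(P,(.5,.75,.07,.3),(.150,.17)))
print('base',rect(P,(.5,.75,-.25,.25),(.015,.025)))
Ti=np.linalg.inv(T);L=P@Ti[:3,:3].T+Ti[:3,3]   # rod in tool coords
m=(abs(L[...,0])<.12)&(abs(L[...,1])<.03)&(L[...,2]>-.05)&(L[...,2]<0.02)
for a in np.arange(-.1,.11,.02):
    k=m&(abs(L[...,0]-a)<.005);print(round(a,2),k.sum(),np.round(1000*np.nanmedian(L[k],0),1) if k.sum() else '')
n,q=manip.capture('top');np.savez('pics/top3.npz',p=n,d=q);P=cloud('top',q)
print('top rod',rect(P,(.5,.75,-.2,.2),(.235,.275)))
E
```

```text
t 8.9 pos [ 0.6237 -0.0012  0.2411] yaw 100.65 need d cm [0.01 0.03 0.11] twist after -0.15 F [-0.2 -0.5 -5.5] gap 34.1
head (200, array([ 650.7, -133.5]), array([59.3, 19.2]), 10.1, np.float64(120.3), array([ 655.8, -132.1,  120.3]))
tail (2400, array([597.5, 142.7]), array([60.6, 45.2]), 11.4, np.float64(120.5), array([598. , 140.3, 120.3]))
fin (780, array([597.6, 142.2]), array([13.2, 35.2]), 10.6, np.float64(160.4), array([597.8, 140.9, 160.1]))
base (4234, array([657.6,  79.4]), array([184.9, 314.6]), 10.5, np.float64(20.8), array([623.2,  39.3,  21.2]))
-0.1 0 
-0.08 0 
-0.06 0 
-0.04 98 [-36.4   2.6 -25.1]
-0.02 397 [-21.6   0.6 -28.2]
0.0 606 [  3.1  -0.5 -30.9]
0.02 936 [ 20.1   0.5 -27.8]
0.04 1071 [ 40.    0.5 -27.8]
0.06 1152 [ 60.    0.5 -27.9]
0.08 1149 [ 80.    0.5 -27.7]
0.1 0 
top rod (117, array([625.1, -12.2]), array([ 19.1, 159.4]), 10.3, np.float64(266.7), array([621.8,  -3.9, 266.3]))
```

View pics/w3.png

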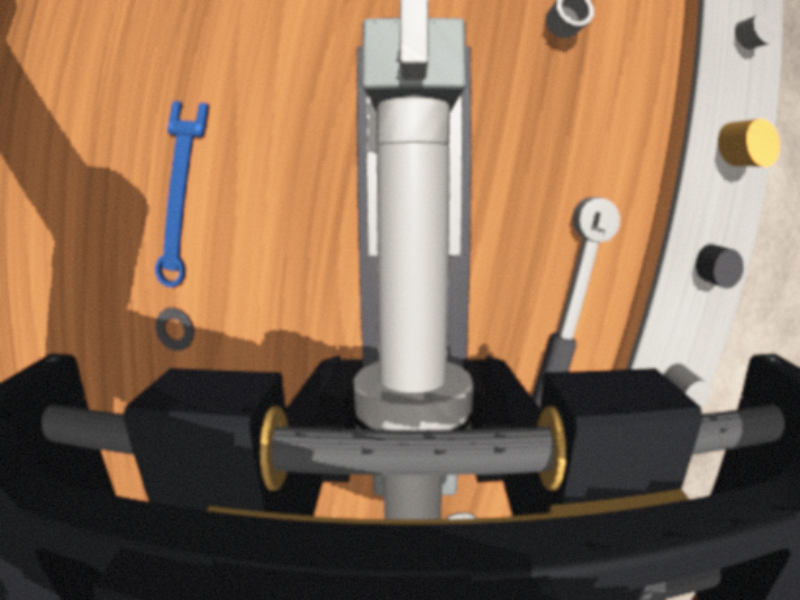

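The rod is held level and aligned with the tool: its top is constant at tool z -27.8 mm from x = 20 to 80. In the picture the fin is at (413,50), and the collar hangs over mid-fixture at (413,390). Descending into the V-rests.

Emit:
move_arm([
  {"jaw": 1,"dx": 0,"dy": 0.06,"dz": 2,"twist": -0.15},
  {"jaw": 1,"dx": 0,"dy": 0,"dz": 3,"twist": 0},
  {"jaw": 1,"dx": 0,"dy": 0,"dz": 3,"twist": 0},
  {"jaw": 1,"dx": 0,"dy": 0,"dz": 3,"twist": 0},
  {"jaw": 1,"dx": 0,"dy": 0,"dz": 2,"twist": 0},
  {"jaw": 1,"dx": 0,"dy": 0,"dz": 1,"twist": 0},
  {"jaw": 1,"dx": 0,"dy": 0,"dz": 1,"twist": 0},
  {"jaw": 1,"dx": 0,"dy": 0,"dz": 0.8,"twist": 0},
  {"jaw": 1,"dx": 0,"dy": 0,"dz": 0.4,"twist": 0},
  {"jaw": 1,"dx": 0,"dy": 0,"dz": 0.3,"twist": 0},
  {"jaw": 1,"dx": 0,"dy": 0,"dz": 0,"twist": 0},
  {"jaw": 1,"dx": 0,"dy": 0,"dz": 0,"twist": 0},
])

```text
t: 10.2
ee_pos: [0.625, -0.0007, 0.0767]
tool_rot: [3.141, 0.0, 1.763]
force: [0.5, -0.1, -5.1]
finger_gap: 0.388
grasp_force: 40.1
```

Emit:
move_arm([
  {"jaw": 1,"dx": 0,"dy": 0,"dz": 0.15,"twist": 0},
  {"jaw": 1,"dx": 0,"dy": 0,"dz": 0.15,"twist": 0},
  {"jaw": 1,"dx": 0,"dy": 0,"dz": 0.12,"twist": 0},
  {"jaw": 1,"dx": 0,"dy": 0,"dz": 0,"twist": 0},
  {"jaw": 1,"dx": 0,"dy": 0,"dz": 0,"twist": 0},
])

```text
t: 10.7
ee_pos: [0.6248, -0.0007, 0.072]
tool_rot: [-3.142, 0.0, 1.763]
force: [0.3, -0.1, -5.2]
finger_gap: 0.388
grasp_force: 40.1
```

Emit:
move_arm([
  {"jaw": 1,"dx": 0,"dy": 0,"dz": 0.05,"twist": 0},
  {"jaw": 1,"dx": 0,"dy": 0,"dz": 0.05,"twist": 0},
  {"jaw": 1,"dx": 0,"dy": 0,"dz": 0,"twist": 0},
  {"jaw": 1,"dx": 0,"dy": 0,"dz": 0,"twist": 0},
])

```text
t: 11.1
ee_pos: [0.6249, -0.0007, 0.0715]
tool_rot: [3.141, 0.0, 1.764]
force: [-1.3, -0.3, -0.5]
finger_gap: 0.391
grasp_force: 39.9
```

The rod's weight has gone onto the rests: Fz went from -5.2 to -0.5 N. I'll release, rise and look.

Emit:
move_arm([
  {"jaw": -0.2,"dx": 0,"dy": 0,"dz": 0,"twist": 0},
  {"jaw": -0.6,"dx": 0,"dy": 0,"dz": 0,"twist": 0},
  {"jaw": -1,"dx": 0,"dy": 0,"dz": 0,"twist": 0},
  {"jaw": -1,"dx": 0,"dy": 0,"dz": 0,"twist": 0},
  {"jaw": -1,"dx": 0,"dy": 0,"dz": 0,"twist": 0},
  {"jaw": -1,"dx": 0,"dy": 0,"dz": 0,"twist": 0},
  {"jaw": -1,"dx": 0,"dy": 0,"dz": -2,"twist": 0},
  {"jaw": -1,"dx": 0,"dy": 0,"dz": -3,"twist": 0},
  {"jaw": -1,"dx": 0,"dy": 0,"dz": -4,"twist": 0},
  {"jaw": -1,"dx": 0,"dy": 0,"dz": -4,"twist": 0},
  {"jaw": -1,"dx": 0,"dy": 0,"dz": -1,"twist": 0},
  {"jaw": -1,"dx": 0,"dy": 0,"dz": 0,"twist": 0},
])

```text
t: 12.3
ee_pos: [0.6252, -0.0007, 0.2125]
tool_rot: [3.139, 0.001, 1.764]
force: [-0.5, -1.1, -0.9]
finger_gap: 1.001
grasp_force: 0.0
```

```bash
cat > m.py <<'E'
from h import *
import sys
def ax(P,tag):
    m=(P[...,2]>.093)&(P[...,2]<.112)&(P[...,0]>.58)&(P[...,0]<.68)&(P[...,1]>-.11)&(P[...,1]<.112)
    Q=P[m];u=np.array([-.1874,.9823]);o=np.array([.6282,-.0213]);v=np.array([.9823,.1874])
    s=(Q[:,:2]-o)@u*1000;l=(Q[:,:2]-o)@v*1000
    k=(abs(l)<20);s,l,z=s[k],l[k],Q[k,2]*1000
    print(tag,'s range',np.round(np.percentile(s,[.5,99.5]),1))
    for a in range(-90,120,15):
        b=abs(s-a)<5
        if b.sum()>2: print(a,b.sum(),'lat %.1f z90 %.1f'%((l[b].min()+l[b].max())/2,np.percentile(z[b],90)),end=' | ')
    c=z>103.5;print('\ncollar s',np.round(np.percentile(s[c],[2,98]),1) if c.any() else '')
T,p,d,P=look(sys.argv[1]);ax(P,'wrist')
print('fin',rect(P,(.5,.75,.03,.3),(.150,.17)))
n,q=manip.capture('top');P=cloud('top',q);ax(P,'top');print('fin',rect(P,(.5,.75,.03,.3),(.150,.17)))
E
python3 m.py w4; python3 -c "
from h import *
go(.5973,.1418,.127,100.8)"
```

```text
wrist s range [-63.2 111. ]
-60 141 lat 0.7 z90 100.6 | -45 187 lat 0.6 z90 100.7 | -30 189 lat 0.6 z90 100.7 | -15 199 lat 0.6 z90 100.6 | 0 204 lat 0.5 z90 100.6 | 15 356 lat 0.4 z90 108.1 | 30 450 lat 0.4 z90 108.0 | 45 239 lat 0.3 z90 100.9 | 60 252 lat 0.7 z90 100.6 | 75 235 lat 0.7 z90 100.7 | 90 236 lat 1.1 z90 100.7 | 105 238 lat 1.0 z90 100.7 | 
collar s [11.4 32. ]
fin (702, array([599.1, 136.5]), array([13.6, 23.7]), 10.6, np.float64(160.4), array([599.2, 135.2, 159.8]))
top s range [-77.4  88.1]
-60 18 lat -4.9 z90 105.0 | -45 17 lat -1.8 z90 101.6 | 15 7 lat -14.1 z90 103.2 | 30 5 lat -13.7 z90 104.4 | 45 5 lat -1.0 z90 103.2 | 60 11 lat 6.8 z90 102.5 | 75 7 lat 3.5 z90 102.6 | 
collar s [-66.5  61.2]
fin (53, array([596.9, 140.2]), array([15. , 35.4]), 10.6, np.float64(158.8), array([596.1, 139.7, 159.4]))
t 12.4 pos [ 6.243e-01 -6.000e-04  2.095e-01] yaw 101.04 need d cm [14.49  0.1   8.27] twist after 0.24 F [-0.4 -0.4 -0.1] gap 87.8
```

The rod lies level in the V's, top at 100.6 mm, straight along the axis, with the collar at s = +21.7 mm. Now to the fin.

Emit:
move_arm([
  {"jaw": -1,"dx": 2.4,"dy": 0,"dz": 0,"twist": 0.3},
  {"jaw": -1,"dx": 4,"dy": 0,"dz": 0,"twist": 0},
  {"jaw": -1,"dx": 4,"dy": 0,"dz": 0,"twist": 0},
  {"jaw": -1,"dx": 3,"dy": 0.1,"dz": 0,"twist": 0},
  {"jaw": -1,"dx": 1,"dy": 0,"dz": 1,"twist": 0},
  {"jaw": -1,"dx": 0,"dy": 0,"dz": 2,"twist": 0},
  {"jaw": -1,"dx": 0,"dy": 0,"dz": 2.5,"twist": 0},
  {"jaw": -1,"dx": 0,"dy": 0,"dz": 1.5,"twist": 0},
  {"jaw": -1,"dx": 0,"dy": 0,"dz": 1,"twist": 0},
  {"jaw": -1,"dx": 0,"dy": 0,"dz": 0.2,"twist": 0},
  {"jaw": -1,"dx": 0,"dy": 0,"dz": 0,"twist": 0},
])

```text
t: 13.5
ee_pos: [0.5989, 0.1406, 0.1287]
tool_rot: [-3.141, 0.0, 1.758]
force: [-0.0, -0.8, 0.7]
finger_gap: 0.999
grasp_force: 0.0
```

```bash
python3 -c "
from h import *
go(.5973,.1415,.127,100.7)"
```

```text
t 13.5 pos [0.5989 0.1406 0.1287] yaw 100.72 need d cm [ 0.12 -0.14  0.17] twist after 0.02 F [-0.  -0.8  0.7] gap 87.9
```

Emit:
move_arm([
  {"jaw": 1,"dx": 0.1,"dy": -0.12,"dz": 0,"twist": 0},
  {"jaw": 1,"dx": 0,"dy": 0,"dz": 0,"twist": 0},
  {"jaw": 1,"dx": 0,"dy": 0,"dz": 0,"twist": 0},
  {"jaw": 1,"dx": 0,"dy": 0,"dz": 0,"twist": 0},
  {"jaw": 1,"dx": 0,"dy": 0,"dz": 0,"twist": 0},
  {"jaw": 1,"dx": 0,"dy": 0,"dz": 0,"twist": 0},
  {"jaw": 1,"dx": 0,"dy": 0,"dz": 0,"twist": 0},
  {"jaw": 1,"dx": 0,"dy": 0,"dz": 0,"twist": 0},
  {"jaw": 1,"dx": 0,"dy": 0,"dz": 0,"twist": 0},
  {"jaw": 1,"dx": 0,"dy": 0,"dz": 0,"twist": 0},
  {"jaw": 1,"dx": 0,"dy": 0,"dz": 0,"twist": 0},
], force=40)

```text
t: 14.6
ee_pos: [0.5974, 0.1418, 0.129]
tool_rot: [-3.142, 0.0, 1.758]
force: [0.3, -1.1, 0.6]
finger_gap: 0.153
grasp_force: 40.0
```

Emit:
move_arm([
  {"jaw": 1,"dx": -0.3,"dy": 0,"dz": 0,"twist": 0},
  {"jaw": 1,"dx": -0.5,"dy": 0,"dz": 0,"twist": 0},
  {"jaw": 1,"dx": -0.5,"dy": 0,"dz": 0,"twist": 0},
  {"jaw": 1,"dx": -0.4,"dy": 0,"dz": 0,"twist": 0},
  {"jaw": 1,"dx": 0,"dy": 0,"dz": 0,"twist": 0},
])

```text
t: 15.1
ee_pos: [0.6008, 0.124, 0.129]
tool_rot: [-3.142, 0.001, 1.758]
force: [-0.3, -1.2, -1.2]
finger_gap: 0.155
grasp_force: 40.0
```

Emit:
move_arm([
  {"jaw": 1,"dx": -0.2,"dy": 0,"dz": 0,"twist": 0},
  {"jaw": 1,"dx": -0.2,"dy": 0,"dz": 0,"twist": 0},
  {"jaw": 1,"dx": -0.2,"dy": 0,"dz": 0,"twist": 0},
  {"jaw": 1,"dx": -0.2,"dy": 0,"dz": 0,"twist": 0},
  {"jaw": 1,"dx": -0.2,"dy": 0,"dz": 0,"twist": 0},
  {"jaw": 1,"dx": -0.2,"dy": 0,"dz": 0,"twist": 0},
  {"jaw": 1,"dx": -0.2,"dy": 0,"dz": 0,"twist": 0},
])

```text
t: 15.8
ee_pos: [0.6031, 0.1119, 0.129]
tool_rot: [3.141, -0.001, 1.759]
force: [1.3, 7.3, -0.4]
finger_gap: 0.157
grasp_force: 40.0
```

Emit:
move_arm([
  {"jaw": 1,"dx": -0.2,"dy": 0,"dz": 0,"twist": 0},
  {"jaw": 1,"dx": -0.2,"dy": 0,"dz": 0,"twist": 0},
  {"jaw": 1,"dx": -0.2,"dy": 0,"dz": 0,"twist": 0},
  {"jaw": 1,"dx": -0.2,"dy": 0,"dz": 0,"twist": 0},
  {"jaw": 1,"dx": -0.1,"dy": 0,"dz": 0,"twist": 0},
])

```text
t: 16.3
ee_pos: [0.6049, 0.103, 0.1291]
tool_rot: [3.141, -0.001, 1.758]
force: [0.5, 6.8, -0.7]
finger_gap: 0.155
grasp_force: 40.0
```

Emit:
move_arm([
  {"jaw": 1,"dx": -0.1,"dy": 0,"dz": 0,"twist": 0},
  {"jaw": 1,"dx": -0.1,"dy": 0,"dz": 0,"twist": 0},
  {"jaw": 1,"dx": 0,"dy": 0,"dz": 0,"twist": 0},
])

```text
t: 16.6
ee_pos: [0.6052, 0.101, 0.129]
tool_rot: [3.141, -0.001, 1.758]
force: [0.9, 6.9, 0.1]
finger_gap: 0.152
grasp_force: 40.0
```

Emit:
move_arm([
  {"jaw": 1,"dx": -0.1,"dy": 0,"dz": 0,"twist": 0},
  {"jaw": 1,"dx": -0.1,"dy": 0,"dz": 0,"twist": 0},
  {"jaw": 1,"dx": 0,"dy": 0,"dz": 0,"twist": 0},
])

```text
t: 16.9
ee_pos: [0.6056, 0.0991, 0.129]
tool_rot: [3.141, -0.001, 1.758]
force: [0.1, 7.0, -1.7]
finger_gap: 0.155
grasp_force: 40.0
```

Emit:
move_arm([
  {"jaw": 1,"dx": -0.1,"dy": 0,"dz": 0,"twist": 0},
  {"jaw": 1,"dx": 0,"dy": 0,"dz": 0,"twist": 0},
])

```text
t: 17.1
ee_pos: [0.6058, 0.0981, 0.1291]
tool_rot: [3.141, -0.001, 1.759]
force: [0.3, 6.5, -0.9]
finger_gap: 0.152
grasp_force: 40.0
```

Emit:
move_arm([
  {"jaw": 1,"dx": -0.1,"dy": 0,"dz": 0,"twist": 0},
  {"jaw": 1,"dx": 0,"dy": 0,"dz": 0,"twist": 0},
])

```text
t: 17.3
ee_pos: [0.6059, 0.0972, 0.129]
tool_rot: [3.141, -0.001, 1.759]
force: [0.4, 7.3, -0.7]
finger_gap: 0.156
grasp_force: 40.0
```

Emit:
move_arm([
  {"jaw": 1,"dx": -0.1,"dy": 0,"dz": 0,"twist": 0},
  {"jaw": 1,"dx": 0,"dy": 0,"dz": 0,"twist": 0},
])

```text
t: 17.5
ee_pos: [0.6061, 0.0964, 0.129]
tool_rot: [3.141, -0.002, 1.759]
force: [0.6, 7.4, -0.2]
finger_gap: 0.155
grasp_force: 40.0
```

Emit:
move_arm([
  {"jaw": 1,"dx": -0.05,"dy": 0,"dz": 0,"twist": 0},
  {"jaw": 1,"dx": 0,"dy": 0,"dz": 0,"twist": 0},
])

```text
t: 17.7
ee_pos: [0.6062, 0.0962, 0.129]
tool_rot: [3.141, -0.002, 1.759]
force: [0.4, 9.2, 0.2]
finger_gap: 0.154
grasp_force: 40.0
```

Emit:
move_arm([
  {"jaw": 1,"dx": -0.05,"dy": 0,"dz": 0,"twist": 0},
  {"jaw": 1,"dx": 0,"dy": 0,"dz": 0,"twist": 0},
])

```text
t: 17.9
ee_pos: [0.6062, 0.096, 0.129]
tool_rot: [3.141, -0.003, 1.759]
force: [1.0, 11.3, -0.6]
finger_gap: 0.157
grasp_force: 40.0
```

Emit:
move_arm([
  {"jaw": 1,"dx": -0.1,"dy": 0,"dz": 0,"twist": 0},
  {"jaw": 1,"dx": -0.1,"dy": 0,"dz": 0,"twist": 0},
  {"jaw": 1,"dx": 0,"dy": 0,"dz": 0,"twist": 0},
])

```text
t: 18.2
ee_pos: [0.6063, 0.0954, 0.129]
tool_rot: [3.141, -0.005, 1.759]
force: [-0.2, 16.3, -0.6]
finger_gap: 0.151
grasp_force: 40.0
```

```bash
python3 m.py w5
```

```text
wrist s range [30.5 59.7]
30 73 lat 0.9 z90 99.9 | 45 256 lat 1.0 z90 100.6 | 60 111 lat 0.9 z90 100.9 | 
collar s 
fin (2871, array([604.1, 105.8]), array([31.3, 32.2]), 58.2, np.float64(160.2), array([604.6, 106.1, 159.6]))
top s range [-89.2  67.4]
-90 9 lat -0.4 z90 104.9 | -75 17 lat -1.2 z90 103.0 | -60 18 lat -1.8 z90 99.9 | -45 16 lat -1.4 z90 102.2 | -30 16 lat -2.0 z90 101.2 | -15 16 lat 0.7 z90 105.1 | 0 29 lat -1.1 z90 111.3 | 15 12 lat -1.2 z90 102.8 | 30 17 lat -0.7 z90 102.4 | 45 16 lat -1.5 z90 101.9 | 60 15 lat -1.6 z90 104.0 | 
collar s [-85.2  63.9]
fin (0, array([0, 0]), array([0, 0]), 0, None, None)
```

Emit:
move_arm([
  {"jaw": 1,"dx": -0.1,"dy": 0,"dz": 0,"twist": 0},
  {"jaw": 1,"dx": -0.1,"dy": 0,"dz": 0,"twist": 0},
  {"jaw": 1,"dx": -0.1,"dy": 0,"dz": 0,"twist": 0},
  {"jaw": 1,"dx": 0,"dy": 0,"dz": 0,"twist": 0},
  {"jaw": 1,"dx": 0,"dy": 0,"dz": 0,"twist": 0},
])

```text
t: 18.8
ee_pos: [0.6064, 0.0947, 0.129]
tool_rot: [3.141, -0.009, 1.76]
force: [-2.3, 27.2, 1.0]
finger_gap: 0.156
grasp_force: 40.0
```

Emit:
move_arm([
  {"jaw": 1,"dx": 0.2,"dy": 0,"dz": 0,"twist": 0},
  {"jaw": 1,"dx": 0.2,"dy": 0,"dz": 0,"twist": 0},
  {"jaw": 1,"dx": 0,"dy": 0,"dz": 0,"twist": 0},
  {"jaw": -0.6,"dx": 0,"dy": 0,"dz": 0,"twist": 0},
  {"jaw": -1,"dx": 0,"dy": 0,"dz": 0,"twist": 0},
  {"jaw": -1,"dx": 0,"dy": 0,"dz": 0,"twist": 0},
  {"jaw": -1,"dx": 0,"dy": 0,"dz": 0,"twist": 0},
  {"jaw": -1,"dx": 0,"dy": 0,"dz": 0,"twist": 0},
  {"jaw": -1,"dx": 0,"dy": 0,"dz": -2,"twist": 0},
  {"jaw": -1,"dx": 0,"dy": 0,"dz": -3,"twist": 0},
  {"jaw": -1,"dx": -4,"dy": 0,"dz": -3,"twist": 0},
  {"jaw": -1,"dx": -5,"dy": 0,"dz": -2,"twist": 0},
  {"jaw": -1,"dx": -5,"dy": 0,"dz": -1,"twist": 0},
  {"jaw": -1,"dx": -4,"dy": 0,"dz": 0,"twist": 0},
  {"jaw": -1,"dx": 0,"dy": 0,"dz": 0,"twist": 0},
  {"jaw": -1,"dx": 0,"dy": 0,"dz": 0,"twist": 0},
])

```text
t: 20.4
ee_pos: [0.6391, -0.0792, 0.2371]
tool_rot: [-3.141, -0.001, 1.757]
force: [0.2, -0.6, 0.4]
finger_gap: 1.0
grasp_force: 0.0
```

```bash
python3 m.py w6; python3 - <<'E'
from h import *
z=np.load('pics/w6.npz');p=z['p'];go(.627,-.021,.2,100.7)
cv2.imwrite('pics/w6.png',cv2.resize(p[:300,150:400],(660,594*300//300*1) if 0 else (660,600) if 0 else (500,600),interpolation=cv2.INTER_CUBIC))
E
```

```text
wrist s range [-87.7  98.1]
-90 60 lat 0.8 z90 100.1 | -75 173 lat 0.3 z90 100.7 | -60 193 lat 0.3 z90 100.8 | -45 205 lat 0.3 z90 100.9 | -30 203 lat 0.8 z90 100.8 | -15 203 lat 0.4 z90 100.8 | 0 392 lat 0.9 z90 108.6 | 15 238 lat 0.9 z90 107.4 | 30 200 lat 1.0 z90 101.0 | 45 209 lat 1.0 z90 100.9 | 60 214 lat 1.0 z90 100.9 | 75 190 lat 0.1 z90 100.8 | 90 147 lat 0.1 z90 100.4 | 
collar s [-9.1 98. ]
fin (87, array([610.1,  79.6]), array([13.3,  2.4]), 12.3, np.float64(156.0), array([610.1,  79.4, 155.8]))
top s range [-88.8 112.6]
-90 3 lat -7.5 z90 96.8 | -75 3 lat -7.4 z90 99.8 | -45 5 lat 1.4 z90 102.9 | -30 6 lat 4.9 z90 101.5 | 60 14 lat -1.2 z90 100.6 | 75 14 lat -0.9 z90 100.8 | 90 11 lat -1.0 z90 103.2 | 
collar s [-41.9 120.2]
fin (52, array([605.7,  93.7]), array([14.8, 34.6]), 8.4, np.float64(159.4), array([605.5,  93.6, 159. ]))
t 20.5 pos [ 0.6391 -0.0776  0.2374] yaw 100.8 need d cm [ 5.78 -0.12  3.74] twist after 0.1 F [-0.5  0.1 -0. ] gap 87.9
```

View pics/w6.png

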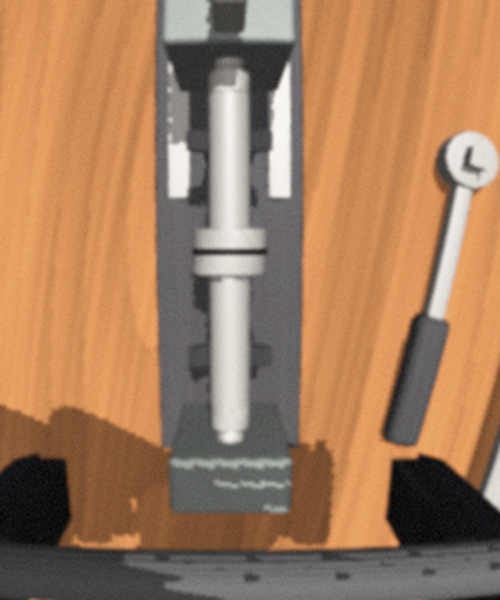

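The crop shows the rod seated between the headstock cone root (232,437) and the tailstock cone root (230,62), with the black line at (230,252). The hard stop at 27 N confirms it. Now to the probe.

Emit:
move_arm([
  {"jaw": -1,"dx": 2,"dy": -0.3,"dz": 0,"twist": 0},
  {"jaw": -1,"dx": 4.2,"dy": -0.6,"dz": 0,"twist": 0},
  {"jaw": -1,"dx": 4.2,"dy": -0.6,"dz": 0,"twist": 0},
  {"jaw": -1,"dx": 4.2,"dy": -0.6,"dz": 0,"twist": 0},
  {"jaw": -1,"dx": 4.2,"dy": -0.7,"dz": 0,"twist": 0},
  {"jaw": -1,"dx": 4.2,"dy": -0.7,"dz": 0,"twist": 0},
  {"jaw": -1,"dx": 4.2,"dy": -0.7,"dz": 0,"twist": 0},
  {"jaw": -1,"dx": 4.2,"dy": -0.7,"dz": 0,"twist": 0},
  {"jaw": -1,"dx": 4,"dy": -0.7,"dz": 0,"twist": 0},
  {"jaw": -1,"dx": 3,"dy": -0.6,"dz": 0,"twist": 0},
  {"jaw": -1,"dx": 0,"dy": 0,"dz": 0,"twist": -8.5},
  {"jaw": -1,"dx": 0,"dy": 0,"dz": 0,"twist": 0},
  {"jaw": -1,"dx": 0,"dy": 0,"dz": 0,"twist": 0},
])

```text
t: 21.8
ee_pos: [0.5058, 0.2877, 0.2376]
tool_rot: [3.141, -0.0, 1.904]
force: [0.1, 0.2, 0.1]
finger_gap: 1.001
grasp_force: 0.0
```

```bash
python3 - <<'E'
from h import *
T,p,d,P=look('w7')
for z in((.122,.14),(.127,.135)): print('probe',rect(P,(.44,.56,.24,.38),z))
print('stand',rect(P,(.42,.58,.25,.4),(.045,.055)))
go(.498,.3195,.083,109.5)
z=np.load('pics/w6.npz');P6=cloud('wrist',z['d'],T=z['T']);print('line px cloud',[np.round(P6[v,265],4) for v in(124,126,128)])
g=cv2.cvtColor(z['p'],cv2.COLOR_BGR2GRAY)[110:142,255:276];print(g.mean(1).round())
E
```

```text
probe (1411, array([497.8, 323.1]), array([24.2, 44.3]), 21.5, np.float64(130.6), array([497.6, 323.6, 130.7]))
probe (1403, array([497.8, 323. ]), array([24.2, 44.3]), 21.5, np.float64(130.6), array([497.6, 323.5, 130.7]))
stand (2428, array([498. , 323.3]), array([71.1, 70.3]), 25.1, np.float64(50.7), array([496.5, 327.1,  50.7]))
t 21.85 pos [0.5062 0.2873 0.2376] yaw 109.08 need d cm [ 3.31  0.28 15.46] twist after -0.42 F [ 0.5  0.5 -0.4] gap 88.3
line px cloud [array([ 0.6291, -0.0182,  0.109 ]), array([ 0.6295, -0.02  ,  0.1086]), array([ 0.6298, -0.0218,  0.1088])]
[192. 192. 192. 194. 204. 215. 219. 219. 218. 218. 217. 218. 217. 202.
 145.  72.  68. 141. 199. 215. 216. 215. 215. 214. 214. 214. 202. 169.
 141. 148. 168. 183.]
```

Emit:
move_arm([
  {"jaw": -1,"dx": 3.55,"dy": 0.36,"dz": 0,"twist": 0},
  {"jaw": -1,"dx": 0,"dy": 0,"dz": 2,"twist": -2.2},
  {"jaw": -1,"dx": 0,"dy": 0,"dz": 3,"twist": 0},
  {"jaw": -1,"dx": 0,"dy": 0,"dz": 3,"twist": 0},
  {"jaw": -1,"dx": 0,"dy": 0,"dz": 3,"twist": 0},
  {"jaw": -1,"dx": 0,"dy": 0,"dz": 2.5,"twist": 0},
  {"jaw": -1,"dx": 0,"dy": 0,"dz": 1.5,"twist": 0},
  {"jaw": -1,"dx": 0,"dy": 0,"dz": 0.4,"twist": 0},
  {"jaw": -1,"dx": 0,"dy": 0,"dz": 0,"twist": 0},
  {"jaw": 1,"dx": 0,"dy": 0,"dz": 0,"twist": 0},
  {"jaw": 1,"dx": 0,"dy": 0,"dz": 0,"twist": 0},
  {"jaw": 1,"dx": 0,"dy": 0,"dz": 0,"twist": 0},
  {"jaw": 1,"dx": 0,"dy": 0,"dz": 0,"twist": 0},
  {"jaw": 1,"dx": 0,"dy": 0,"dz": 0,"twist": 0},
  {"jaw": 1,"dx": 0,"dy": 0,"dz": 0,"twist": 0},
  {"jaw": 1,"dx": 0,"dy": 0,"dz": 0,"twist": 0},
  {"jaw": 1,"dx": 0,"dy": 0,"dz": 0,"twist": 0},
  {"jaw": 1,"dx": 0,"dy": 0,"dz": 0,"twist": 0},
  {"jaw": 1,"dx": 0,"dy": 0,"dz": 0,"twist": 0},
], force=35)

```text
t: 23.75
ee_pos: [0.4984, 0.3216, 0.0834]
tool_rot: [-3.141, 0.0, 1.945]
force: [0.1, 0.2, -1.1]
finger_gap: 0.27
grasp_force: 35.0
```

Emit:
move_arm([
  {"jaw": 1,"dx": 0,"dy": 0,"dz": -1,"twist": 0},
  {"jaw": 1,"dx": 0,"dy": 0,"dz": -2,"twist": 0},
  {"jaw": 1,"dx": 0,"dy": 0,"dz": -3,"twist": 0},
  {"jaw": 1,"dx": 0,"dy": 0,"dz": -4,"twist": 0},
  {"jaw": 1,"dx": 0,"dy": 0,"dz": -4,"twist": 0},
  {"jaw": 1,"dx": 0,"dy": 0,"dz": -3,"twist": 0},
  {"jaw": 1,"dx": -2,"dy": 0,"dz": -1,"twist": 0},
  {"jaw": 1,"dx": -4,"dy": 0,"dz": 0,"twist": 0},
  {"jaw": 1,"dx": -4,"dy": 0,"dz": 0,"twist": 0},
  {"jaw": 1,"dx": -4,"dy": 0,"dz": 0,"twist": 0},
  {"jaw": 1,"dx": -4,"dy": 0,"dz": 0,"twist": 0},
  {"jaw": 1,"dx": -4,"dy": 0,"dz": 0,"twist": 0},
  {"jaw": 1,"dx": -4,"dy": 0,"dz": 0,"twist": 0},
  {"jaw": 1,"dx": -4,"dy": 0,"dz": 0,"twist": 0},
  {"jaw": 1,"dx": -4,"dy": -0.3,"dz": 0,"twist": 0},
  {"jaw": 1,"dx": -2.6,"dy": 0,"dz": 0,"twist": 0},
  {"jaw": 1,"dx": 0,"dy": 0,"dz": 1,"twist": 5},
  {"jaw": 1,"dx": 0,"dy": 0,"dz": 2,"twist": 5.7},
  {"jaw": 1,"dx": 0,"dy": 0,"dz": 2,"twist": 0},
  {"jaw": 1,"dx": 0,"dy": 0,"dz": 0,"twist": 0},
])

```text
t: 25.75
ee_pos: [0.6283, -0.02, 0.2112]
tool_rot: [-3.137, -0.002, 1.758]
force: [-0.0, 0.5, -1.3]
finger_gap: 0.269
grasp_force: 35.0
```

```bash
python3 - <<'E'
from h import *
go(.6294,-.0196,.2,100.75)
T,p,d,P=look('w8')
a=p[190:384,170:350];s=manip.capture('scene')[0];t=manip.capture('top')[0]
uv=proj('scene',[.628,-.02,.115])[0].astype(int);ut=proj('top',[.628,-.02,.115])[0].astype(int);print(uv,ut)
b=s[uv[1]-50:uv[1]+30,uv[0]-45:uv[0]+45]
cv2.imwrite('pics/w8.png',np.hstack([cv2.resize(a,(400,431),interpolation=cv2.INTER_CUBIC),cv2.resize(b,(400,431),interpolation=cv2.INTER_CUBIC)]))
print(proj('wrist',[[.6294,-.0196,.1086],T[:3,3]-[0,0,.0694]],T))
E
```

```text
t 25.75 pos [ 0.6283 -0.02    0.2112] yaw 100.74 need d cm [0.01 0.12 1.12] twist after -0.01 F [-0.   0.5 -1.3] gap 23.7
[283 191] [252 178]
[[265.25845383 196.59555373]
 [263.75006917 208.21364491]]
```

View pics/w8.png

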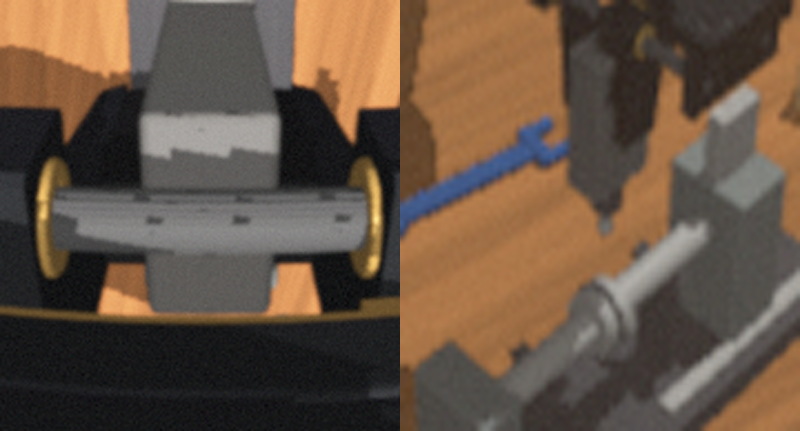

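The wrist panel shows the probe held, but it hides the line. In the scene panel the tip (605,228) is above the collar (600,310), whose line shows near (600,300). I take the tip-to-line offset from the wrist measurements of both things, so the common bias cancels; the correction is -1.5 mm along tool x. Going down to just above the collar.

Emit:
move_arm([
  {"jaw": 1,"dx": -0.15,"dy": 0,"dz": 0.5,"twist": 0},
  {"jaw": 1,"dx": 0,"dy": 0,"dz": 1,"twist": 0},
  {"jaw": 1,"dx": 0,"dy": 0,"dz": 0.8,"twist": 0},
  {"jaw": 1,"dx": 0,"dy": 0,"dz": 0.5,"twist": 0},
  {"jaw": 1,"dx": 0,"dy": 0,"dz": 0,"twist": 0},
  {"jaw": 1,"dx": 0,"dy": 0,"dz": 0,"twist": 0},
])

```text
t: 26.5
ee_pos: [0.6299, -0.0216, 0.1854]
tool_rot: [3.142, 0.0, 1.758]
force: [0.5, -0.7, -1.7]
finger_gap: 0.265
grasp_force: 35.0
```

```bash
python3 - <<'E'
from h import *
go(.6287,-.0214,.172,100.75)
S=[];D=[]
for i in range(6):
    a,b=manip.capture('scene');S.append(a.astype(float));D.append(b)
s=np.mean(S,0).astype(np.uint8)
np.savez('pics/s9.npz',p=s,d=D[0])
u0,v0=250,160
cv2.imwrite('pics/s9.png',cv2.resize(s[v0:v0+60,u0:u0+70],(700,600),interpolation=cv2.INTER_CUBIC))
L=np.array([.6284,-.0198,.1084]);u=np.array([-.1874,.9823,0])
print('pred tip',(proj('scene',manip.state()['ee_pos']+.0016*u-[0,0,.0694])-[u0,v0])*10,'line top',(proj('scene',L)-[u0,v0])*10,'per mm y',(proj('scene',L+.001*u)-proj('scene',L))*10)
P=cloud('scene',np.median(D,0));m=(P[...,2]>.112)&(P[...,2]<.2)&(abs(P[...,0]-.628)<.045)&(abs(P[...,1]+.02)<.045)
for z in(.125,.14,.155,.17): 
    k=m&(abs(P[...,2]-z)<.007);print(z,k.sum(),np.round(np.nanmean(P[k],0),4) if k.sum() else '')
E
```

```text
t 26.5 pos [ 0.6299 -0.0216  0.1854] yaw 100.74 need d cm [ 0.04 -0.11  1.34] twist after -0.01 F [ 0.5 -0.7 -1.7] gap 23.3
pred tip [[339.01934661 313.88404098]] line top [[336.27634907 333.02839879]] per mm y [[ 2.54986974 -1.7673384 ]]
0.125 11 [ 0.6315 -0.0259  0.1227]
0.14 19 [ 0.636  -0.0261  0.138 ]
0.155 54 [ 0.638  -0.0305  0.1565]
0.17 65 [ 0.6382 -0.0334  0.1693]
```

View pics/s9.png

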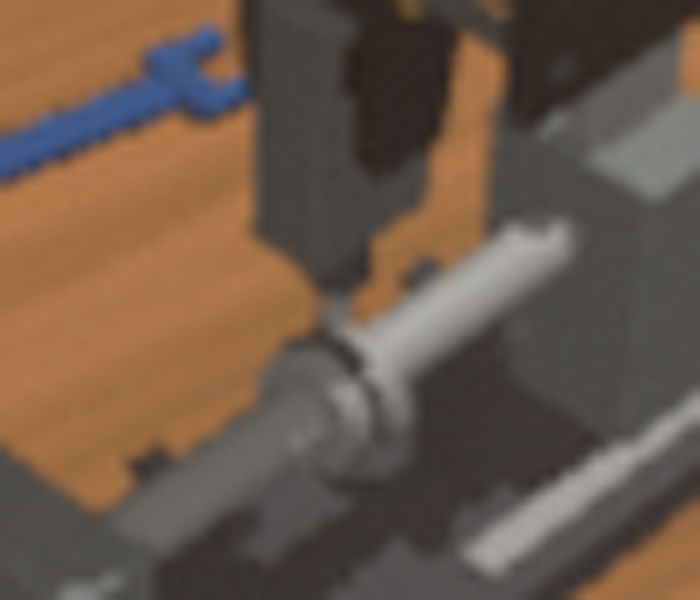

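The scene crop shows the tip (338,318) just above the line on the collar top (about 337,343). The predictions are tip (339,314) and line (336,333), so both share nearly the same offset. I'll check the line's axial place numerically before pressing.

```bash
python3 - <<'E'
from h import *
from scipy.ndimage import map_coordinates as mc
g=cv2.cvtColor(np.load('pics/s9.npz')['p'],cv2.COLOR_BGR2GRAY).astype(float)
u=np.array([-.1874,.9823,0]);v=np.array([.9823,.1874,0]);z=np.array([0,0,1.]);A=np.array([.6284,-.0198,.0904])
a=np.arange(-9,9.1,.5)/1000
off=np.array([.1,.8])  # image offset seen at the tip
for th in(10,20,30,40,50,60):
    t=np.radians(th);c=A+.018*(np.cos(t)*z+np.sin(t)*v)
    q=proj('scene',c+a[:,None]*u)+off;pr=mc(g,[q[:,1],q[:,0]],order=1);w=np.clip(np.percentile(pr,60)-pr,0,None)*(abs(a)<.006)
    print(th,'min at %.1f'%(a[np.argmin(np.where(abs(a)<.006,pr,999))]*1e3),'centroid %.1f'%((w*a).sum()/w.sum()*1e3),pr.astype(int)[::2])
# tip: dark/bright profile across columns near the ball
print(g[188:194,278:292].astype(int))
E
```

```text
10 min at -2.0 centroid -2.3 [ 99  98  96  90  81  73  66  61  67  79  94 111 128 144 153 158 159 159
 159]
20 min at -2.0 centroid -2.5 [104 100  95  89  82  74  66  63  73  89 105 121 134 147 157 165 167 169
 169]
30 min at -4.5 centroid -2.9 [127 122 114 105  95  90  95 102 111 119 128 138 151 157 160 162 165 164
 163]
40 min at -3.5 centroid -2.9 [146 142 135 124 113 103 102 111 122 134 145 151 153 155 155 153 152 150
 149]
50 min at -2.5 centroid -2.7 [137 132 124 116 106  97  92  92 103 115 126 136 139 140 139 137 133 128
 125]
60 min at -3.5 centroid -3.0 [125 124 118 108  98  88  86  93 101 110 118 123 127 130 127 122 115 109
 103]
[[124 122 108  78  59  58  57  65  85 109 119 110  83  82]
 [120 117 115  97  79  78  76  93 113 118 120 115 114 121]
 [116 115 116 106  99 100 100 107 116 118 119 123 140 155]
 [116 116 117 101  98 106 107 108 112 128 135 145 160 170]
 [117 118 112  89  87 106 122 130 127 145 156 164 171 173]
 [108  98  88  68  66  94 124 148 155 158 167 173 171 163]]
```

The two cameras agree only to about 2 mm on the axial offset. I'll back off so the wrist camera, at rest, sees both the line and the held probe's front face.

Emit:
move_arm([
  {"jaw": 1,"dx": 0,"dy": 0,"dz": -2,"twist": 0},
  {"jaw": 1,"dx": 0,"dy": 0,"dz": -2,"twist": 0},
  {"jaw": 1,"dx": -2,"dy": -0.1,"dz": -1,"twist": 0},
  {"jaw": 1,"dx": -2,"dy": 0,"dz": 0,"twist": 0},
  {"jaw": 1,"dx": -2,"dy": 0,"dz": 0,"twist": 0},
  {"jaw": 1,"dx": 0,"dy": 0,"dz": 0,"twist": 0},
  {"jaw": 1,"dx": 0,"dy": 0,"dz": 0,"twist": 0},
  {"jaw": 1,"dx": 0,"dy": 0,"dz": 0,"twist": 0},
  {"jaw": 1,"dx": 0,"dy": 0,"dz": 0,"twist": 0},
  {"jaw": 1,"dx": 0,"dy": 0,"dz": 0,"twist": 0},
])

```text
t: 27.8
ee_pos: [0.6399, -0.0802, 0.2354]
tool_rot: [-3.141, -0.0, 1.759]
force: [-0.6, 0.8, -1.5]
finger_gap: 0.268
grasp_force: 35.0
```

```bash
python3 - <<'E'
from h import *
go(.6287,-.0214,.172,100.75)
T,p,d,P=look('w10')
go(.6287,-.0214,.172,100.75)
g=cv2.cvtColor(p,cv2.COLOR_BGR2GRAY).astype(float)
Ti=np.linalg.inv(T);L=P@Ti[:3,:3].T+Ti[:3,3]
# line: collar-top pixels, darkest row per column, in tool coords
c=(P[...,2]>.1055)&(P[...,2]<.112)&(abs(L[...,1])<.012)&(L[...,0]>.03)&(L[...,0]<.09)
cols=np.unique(np.where(c)[1]);out=[]
for u in cols:
    r=np.where(c[:,u])[0]
    if len(r)<12: continue
    w=np.clip(150-g[r,u],0,None)
    if w.sum()>0: out.append((u,(w*r).sum()/w.sum(),(w*L[r,u,0]).sum()/w.sum()*1e3,L[r,u,0].min()*1e3,L[r,u,0].max()*1e3))
out=np.array(out);print('line col,row,toolx, collar range',np.round(np.median(out,0),2),len(out))
m=(abs(L[...,1])<.008)&(L[...,0]>.01)&(L[...,0]<.035)&(L[...,2]>-.06)&(L[...,2]<.08)
for z in np.arange(-.06,.08,.01):
    k=m&(abs(L[...,2]-z)<.004)
    if k.sum(): print('face z %.2f'%z,k.sum(),'toolx %.1f'%(np.median(L[k][:,0])*1e3))
k=(abs(L[...,1])<.022)&(L[...,0]>.01)&(L[...,0]<.04)&(L[...,2]>0)&(L[...,2]<.025)
print('lat',np.round(np.nanpercentile(L[k][:,1],[1,50,99])*1e3,1))
E
```

```text
t 27.8 pos [ 0.6399 -0.0802  0.2354] yaw 100.78 need d cm [ 5.98 -0.    6.34] twist after 0.03 F [-0.6  0.8 -1.5] gap 23.6
t 27.85 pos [ 0.6399 -0.0802  0.2355] yaw 100.78 need d cm [ 5.99 -0.    6.35] twist after 0.03 F [ 0.3 -0.3 -1.7] gap 23.7
line col,row,toolx, collar range [264.5  124.44  61.48  51.66  72.02] 20
face z -0.05 1399 toolx 17.4
face z -0.04 326 toolx 24.0
face z -0.03 258 toolx 24.1
face z -0.02 204 toolx 24.1
face z -0.01 175 toolx 24.1
face z 0.00 136 toolx 24.2
face z 0.01 115 toolx 24.2
face z 0.02 92 toolx 24.2
face z 0.03 47 toolx 24.2
lat [-11.2   0.3  11.7]
```

The held probe is upright: its front face reads 24.0-24.2 mm in tool x all the way down, so its axis is at +2.1 mm. The line is at 61.6 mm, so I need +59.7 mm, matching the earlier estimate. Going back and down.

Emit:
move_arm([
  {"jaw": 1,"dx": 2,"dy": 0,"dz": 0,"twist": 0},
  {"jaw": 1,"dx": 2.5,"dy": 0,"dz": 0,"twist": 0},
  {"jaw": 1,"dx": 1.47,"dy": 0,"dz": 1,"twist": 0.05},
  {"jaw": 1,"dx": 0,"dy": 0,"dz": 2,"twist": 0},
  {"jaw": 1,"dx": 0,"dy": 0,"dz": 1.5,"twist": 0},
  {"jaw": 1,"dx": 0,"dy": 0,"dz": 0.8,"twist": 0},
  {"jaw": 1,"dx": 0,"dy": 0,"dz": 0,"twist": 0},
  {"jaw": 1,"dx": 0,"dy": 0,"dz": 0,"twist": 0},
  {"jaw": 1,"dx": 0,"dy": 0,"dz": 0,"twist": 0},
  {"jaw": 1,"dx": 0,"dy": 0,"dz": 0,"twist": 0},
])

```text
t: 28.85
ee_pos: [0.6291, -0.0221, 0.1831]
tool_rot: [3.14, 0.0, 1.757]
force: [-0.2, -0.7, -1.9]
finger_gap: 0.27
grasp_force: 35.0
```

```bash
python3 -c "
from h import *
go(.6287,-.0215,.172,100.75)"
```

```text
t 28.85 pos [ 0.6291 -0.0221  0.1831] yaw 100.69 need d cm [ 0.07 -0.03  1.11] twist after -0.06 F [-0.2 -0.7 -1.9] gap 23.8
```

Emit:
move_arm([
  {"jaw": 1,"dx": 0.05,"dy": -0.03,"dz": 0.2,"twist": 0},
  {"jaw": 1,"dx": 0,"dy": 0,"dz": 0.2,"twist": 0},
  {"jaw": 1,"dx": 0,"dy": 0,"dz": 0.1,"twist": 0},
  {"jaw": 1,"dx": 0,"dy": 0,"dz": 0.1,"twist": 0},
  {"jaw": 1,"dx": 0,"dy": 0,"dz": 0.1,"twist": 0},
  {"jaw": 1,"dx": 0,"dy": 0,"dz": 0,"twist": 0},
  {"jaw": 1,"dx": 0,"dy": 0,"dz": 0,"twist": 0},
])

```text
t: 29.55
ee_pos: [0.6284, -0.0216, 0.1756]
tool_rot: [3.141, 0.0, 1.757]
force: [-0.3, 0.1, -0.4]
finger_gap: 0.267
grasp_force: 35.0
```

Emit:
move_arm([
  {"jaw": 1,"dx": 0,"dy": 0,"dz": 0.1,"twist": 0},
  {"jaw": 1,"dx": 0,"dy": 0,"dz": 0.1,"twist": 0},
  {"jaw": 1,"dx": 0,"dy": 0,"dz": 0.1,"twist": 0},
  {"jaw": 1,"dx": 0,"dy": 0,"dz": 0.05,"twist": 0},
  {"jaw": 1,"dx": 0,"dy": 0,"dz": 0,"twist": 0},
  {"jaw": 1,"dx": 0,"dy": 0,"dz": 0,"twist": 0},
  {"jaw": 1,"dx": 0,"dy": 0,"dz": 0,"twist": 0},
])

```text
t: 30.25
ee_pos: [0.6285, -0.0216, 0.172]
tool_rot: [3.141, 0.0, 1.757]
force: [-0.7, 1.1, 1.7]
finger_gap: 0.266
grasp_force: 35.0
```

```bash
python3 - <<'E'
from h import *
F=[];S=[]
for i in range(8):
    S.append(manip.capture('scene')[0].astype(float));s=manip.state();F.append(s['force'])
print(np.mean(F,0),np.std(F,0),s['ee_pos'],s['tool_rot'])
p=np.mean(S,0).astype(np.uint8);cv2.imwrite('pics/s11.png',cv2.resize(p[160:220,250:320],(700,600),interpolation=cv2.INTER_CUBIC))
E
```

```text
[-0.76176654  0.28349813  2.06836361] [0.38601116 0.43404948 0.54868759] [ 0.62846737 -0.02163015  0.17194281] [3.14152882e+00 1.27920444e-05 1.75739586e+00]
```

View pics/s11.png

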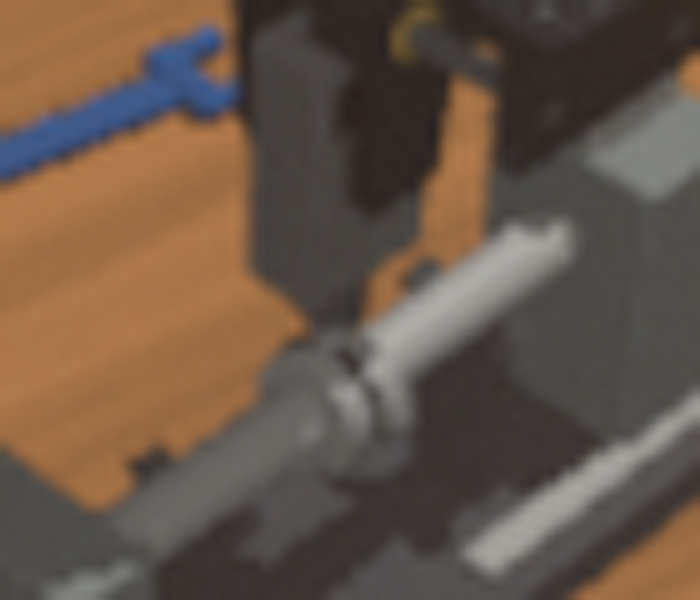

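The crop shows the tip at about (332,350), interrupting the black line, which continues at (350,360)-(375,395). The press is about 3.8 N, close to half travel. Handing in.

```bash
python3 -c "
from plant import manip
print(manip.sign_off())"
```

```text
the job is handed in; nothing more can be done
None
```

I handed the job in at about 31 s: the rod is seated on both cones and the probe is still held upright on the collar, pressed at about 3.8 N (about half travel). The tip looks to be on the black line, but the cameras fix its place along the rod only to about 1–2 mm.

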